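# Roll a bangle on the hand-cranked roller

## Task

Seat the loose copper bangle over the roll of the blue bench roller, flat on its shoulder and let go. Then crank the wooden handle anticlockwise (seen from above) for two full turns in one go and let go of it: keep a steady pace of about six seconds a turn, neither halting nor lurching at the heavy point in each turn, and feel your way round so that the head is never shoved as much as 3 millimetres sideways on its rubber mount. Leave the other things on the bench where they are.

Things in the scene. Friction and masses are not known exactly. Their poses are not given: they have to be found in the camera images.
- bed: fixed blue bed plate, 210 x 400 x 30 mm; origin at the centre of its underside, y along it. The roll stands 150 mm to -y. The round crank head (116 mm across, top 94 mm above the bench) is clamped where it suited the last job: its spindle stands within 35 mm in the bed's x and 45 mm in its y of the bed's point (0, +95 mm). That place and the crank's direction are not measured: see or feel them.
- roll_seat (a point): centre of the roll's flat shoulder (60 mm across, 45 mm above the bench), on which the bangle is to lie; from it rises the steel roll, 40 mm across, straight for 22 mm, then tapering to 24 mm across at 31 mm. Fixed: the crank drives the small working rollers inside it.
- bangle_mid (a point): centre of the loose copper bangle, half-way up: a plain band 64 mm outside, 54 mm inside, 30 mm high, about 0.12 kg, lying flat on the bench with its axis upright.
- handle_mid (a point): middle of the upright wooden crank handle, a cylinder 24 mm across, 56 mm high, spinning freely on its pin; this point is 150 mm above the bench and 30 mm above the top of the crank arm (a steel bar 20 mm wide). It goes round the upright spindle at a radius of 65 mm, anticlockwise. Its own turn on the pin is arbitrary.
- crank (a joint): angle of the crank, rad, 0 at the start, growing anticlockwise from above (two turns = 12.57; may run on to 14). Its zero has no fixed direction. It takes about 2 N at the handle; at one unknown place in each turn a sprung cam makes that rise over about 0.3 rad to some 7 N (more if hurried), then pushes the handle onward for another 0.3 rad.
- pointer (a joint): speed pointer on the white dial under the crank: it shows the crank's speed in rad/s smoothed over about a second (1 rad of pointer for 1 rad/s; spring return to 0). From half a turn until just before two turns it must stay above 0.4, and it must never pass 1.8; 1.05 is six seconds a turn.
- give_x (a joint): sideways give of the crank head on its rubber mount along the head's own x axis (which may point any way), m, 0 at rest; 5 N of side force per mm. Must stay within 3 mm (15 N) either way.
- give_y (a joint): the same along the head's own y axis, square to give_x.
- spray: bystander: bottle, 54 mm across, 170 mm high, upright; origin at the centre of its underside.
- jar: bystander: glass jar, 60 mm across, 70 mm high; origin at the centre of its underside.
- block: bystander: steel doming block, a 50 mm cube; origin at the centre of its underside.
- hammer: bystander: hammer, 220 mm long, lying on the bench.
There are look-alikes about, which are no part of the job. What is shaped like the part that bears bangle_mid but grey or red is not meant.

How it is judged:
By the outcome, as a careful person would: the job done as asked, in the order asked, and still so for the second after the job is handed in, with the robot touching nothing.
It also fails if it takes over 72 s, if anything falls off the work surface, if the arm or the gripper's body presses on something with over 40 N, if the wrist force passes 120 N, or if a joint passes its speed limit or range.

## Robot

A 6-joint arm with a two-finger parallel gripper is mounted at the origin on the work surface. World frame = base frame: x ahead of the robot, y to its left, z up, the work surface at z = 0. Lengths are in m, angles in rad, forces in N, time in s.
With the tool pointing down it reaches from about 0.375 to 0.9 m from the base axis. Payload 3.1 kg.
Tool frame: the origin (TCP) lies at the very end of the fingers, on their centre line; the grasp point (between the pads) lies 19 mm behind it; z points along the fingers, y is the line along which they close (so a half turn about z gives the same grasp; the last joint's range is limited). The gripper opens to 85 mm and grips with 20 to 120 N. Pads are 22 mm wide; open, the fingers measure 114 mm over their backs; the gripper's body (76 mm by 85 mm) begins 54 mm behind the grasp point. The pads swing forward as they close: fully open they stand 13 mm farther back than shut.
Start: joints at [-1.444, 0.527, 1.433, -0, 1.181, -0.178], TCP at [0.188, -0.596, 0.231] pointing down, gripper open.
Joint ranges: [-3.08, 3.08], [-0.75, 2.2], [0.22, 2.44], [-1.43, 4.57], [0, 2.65], [-2.85, 2.85]. Speed limits (rad/s): [2.79, 2.79, 3.14, 3.14, 3.14, 3.14].

## Interface

Orientations are given as a unit quaternion [x, y, z, w].
In Python, from station import manip gives the robot as it stands.
- The arm moves only by the shell command python3 -m handwheel 'ROWS' [FORCE]. ROWS is JSON, a list of rows, each a list of 7 numbers: the shift along the world's x, y, z in mm, then the turn, a rotation vector about the world's x, y, z in degrees, then the opening, from 0 (shut) to 1 (fully open). A call has exactly 10 rows; each row shifts and turns the commanded pose from where the row before left it; what a row does not reach is not made up. A row lasts 1/8 s, in which the tool goes at most 62.5 mm and 10.7 degrees, less where a joint would pass 70% of its speed; a pose out of reach is approached as far as the arm can. A call is refused whole if a number of a shift passes 62.5 or a number of a turn 10.7, either way. A call with a gripper value outside its range is refused whole. The fingers move at their own pace and stop on an object; FORCE is the grip in N (left out, the last holds). Time passes only in rows, so rows that do not move let the fingers close, or fill a call up. It gives the time, the measured TCP pose, the force, the opening and the grip force at its end, in the units of the state.
- manip.sense(): the state, without advancing time (a new reading comes with each control period).
- manip.snapshot(name): name is "scene" or "side" or "wrist"; returns the picture (480x640x3 uint8, red, green, blue); there is no depth.
- manip.get_calibration(name): a dict with "K" (3x3 intrinsics, pixels), "k1" (the pictures are not rectified: a ray, as slopes to the right and down, at radius r is drawn at 1 + k1 r^2 times it, then the intrinsics apply), "rvec" (rotation vector, rad) and "tvec" (3), from world to camera coordinates, as OpenCV has them. Camera axes: x right, y down, z forward; pixel columns grow to the right and rows downward; lengths in m; the calibration is good to about 2 mm. A picture is of the moment at which its call begins: read the wrist's pose just before it. get_calibration takes no time and is no camera call; for the wrist camera it gives the pose at the moment of the call.
- manip.sign_off(): hands the job in; it is judged then, once.
The state is a dict: "t": time; "q": joint angles; "qd": joint speeds; "tau": joint torques, N m; "tcp_pos": TCP position; "tool_rot": TCP orientation; "force": force on the tool from outside, world axes, zero at the start; "ft_torque": the same for the moment, N m; "finger_gap": opening from 0.0 (shut) to 1.0 (fully open); "gripper_force": force on a finger pad.
Only numpy, scipy, OpenCV 4.12 (cv2) and the standard library are available. Lean on these libraries where they do the work, as an engineer would, in place of code of your own. Each camera call takes 0.05 s, during which the arm holds its last target. There are 200 camera calls.

## Working session

There is one attempt and no reset: what is moved stays moved. The work goes in short steps, Python scripts to look and compute and a shell command to move; the robot and the scene stay as the last step left them, time stands still between calls to the robot, and variables do not carry over. Pictures are saved under pics/ and viewed, at most 11 in all, crops included, and the job is handed in when it is done.

```bash
ls; mkdir -p pics; cat > h.py <<'E'
import numpy as np, cv2
from station import manip
def cal(n):
    c=manip.get_calibration(n); R=cv2.Rodrigues(np.array(c["rvec"],float))[0]
    return np.array(c["K"],float),float(c["k1"]),R,np.array(c["tvec"],float).ravel()
def ray(c,u,v):
    K,k1,R,t=c; d=np.array([(u-K[0,2])/K[0,0],(v-K[1,2])/K[1,1]]); s=d.copy()
    for _ in range(20): s=d/(1+k1*(s@s))
    return -R.T@t, R.T@np.array([s[0],s[1],1.])
def onz(c,u,v,z):
    o,d=ray(c,u,v); return o+d*(z-o[2])/d[2]
def proj(c,p):
    K,k1,R,t=c; q=R@np.asarray(p,float)+t; s=q[:2]/q[2]; s=s*(1+k1*(s@s)); return K[0,0]*s[0]+K[0,2],K[1,1]*s[1]+K[1,2]
def snap(n,f=None):
    c=cal(n); im=manip.snapshot(n)[:,:,::-1].copy()
    if f: cv2.imwrite("pics/"+f,im)
    return c,im
E
python3 - <<'E'
from h import *
s=manip.sense(); print(s["t"],s["tcp_pos"],s["tool_rot"],s["force"])
for n in("scene","side","wrist"):
    c,im=snap(n,n+"0.png"); print(n,c[0][0,0],c[1],-c[2].T@c[3],c[2][2])
E
```

```text
pics
0.0 [ 0.18810522 -0.59528064  0.23034461] [ 9.88331567e-01  1.52314022e-01  2.29599681e-05 -1.07350205e-03] [ 0.70008573 -0.62998131  0.16565796]
scene 474.9338346382383 -0.08314222126738342 [ 1.12058583 -0.51048618  0.89446683] [-0.51921127  0.46724929 -0.71561005]
side 562.9218605304306 -0.03841846618555376 [0.11966402 1.20933833 0.97511666] [ 0.28511331 -0.77790601 -0.55997557]
wrist 432.1710689184351 0.014321813794457832 [ 0.25722166 -0.57346763  0.37152933] [-0.27057052 -0.0840206  -0.95902666]
```

```bash
sleep 1; ls pics
```

```text
scene0.png
side0.png
wrist0.png
```

View pics/scene0.png

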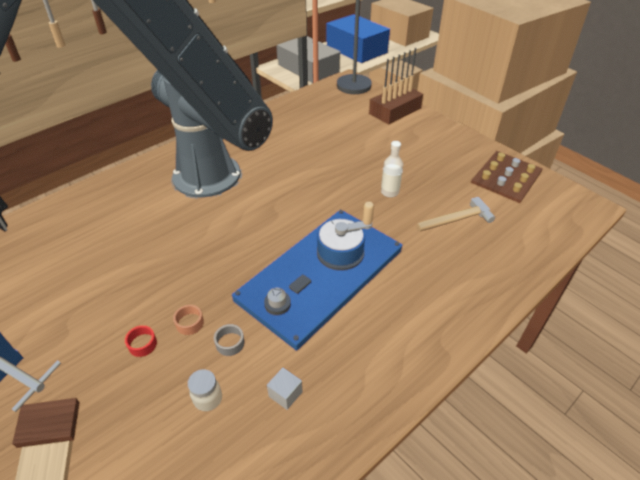

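View pics/side0.png

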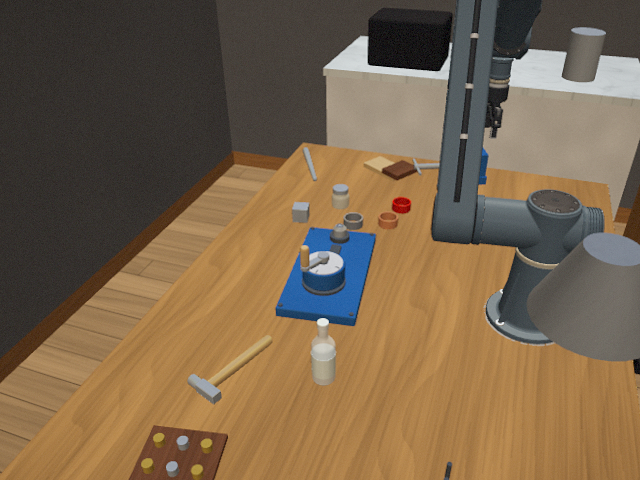

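The scene view shows the copper bangle at (188,320), with red (140,341) and grey (229,340) look-alikes. The roll is at (277,298), the head at (341,243) and the handle at (368,213). In the side view the bangle is at (388,220), the roll at (340,233) and the handle at (305,258).

```bash
cat > m1.py <<'E'
from h import *
def tri(a,b):
    (o1,d1),(o2,d2)=a,b; A=np.stack([d1,-d2],1); s=np.linalg.lstsq(A,o2-o1,rcond=None)[0]
    p,q=o1+d1*s[0],o2+d2*s[1]; return (p+q)/2,np.linalg.norm(p-q)
def mask(im,lo,hi,box):
    h=cv2.cvtColor(im,cv2.COLOR_BGR2HSV); m=cv2.inRange(h,np.array(lo),np.array(hi)); z=np.zeros_like(m); x0,y0,x1,y1=box; z[y0:y1,x0:x1]=m[y0:y1,x0:x1]; return z
def big(m):
    c=max(cv2.findContours(m,cv2.RETR_EXTERNAL,cv2.CHAIN_APPROX_NONE)[0],key=cv2.contourArea); return c
E
python3 - <<'E'
from m1 import *
for n,bb,bl in(("scene",(170,300,208,340),(225,200,410,350)),("side",(375,208,402,232),(270,220,385,330))):
    im=cv2.imread(f"pics/{n}0.png"); c=cal(n); h=cv2.cvtColor(im,cv2.COLOR_BGR2HSV)
    pts=[(188,320),(365,213),(370,205),(172,330)] if n=="scene" else [(388,219),(305,258),(304,250),(400,235)]
    for x,y in pts: print(n,(x,y),h[y,x])
    m=mask(im,(100,150,60),(125,255,255),bl); k=big(m)[:,0]
    P=np.array([onz(c,u,v,.03)[:2] for u,v in k],np.float32); r=cv2.minAreaRect(P); print("bed",r, cv2.boxPoints(r).round(3).tolist())
    x0,y0,x1,y1=bb; print(h[y0:y1:3,x0:x1:3,0]); print(h[y0:y1:3,x0:x1:3,1])
E
```

```text
scene (188, 320) [ 16 112 175]
scene (365, 213) [ 17  98 213]
scene (370, 205) [ 19  70 219]
scene (172, 330) [ 15 111 177]
bed ((0.5462919473648071, -0.006128519773483276), (0.20839253067970276, 0.39465370774269104), 7.423953533172607) [[0.4169999957084656, 0.17599999904632568], [0.46799999475479126, -0.2150000035762787], [0.675000011920929, -0.18799999356269836], [0.6240000128746033, 0.2029999941587448]]
[[15 15 15 15 16 15 15 15 15 15 15 15 15]
 [15 15 15 15 15 16 15 15 15 15 15 15 15]
 [15 15 15 15 13 11 11 11 12 14 15 15 15]
 [15 15 15 11 10 10 10 10 11 11 13 15 15]
 [15 15 11 10 10 10 10 11 11 11 11 15 15]
 [15 13 10 10 10 12 15 15 15 13 11 14 16]
 [15 12 10 10 14 15 15 15 15 14 10 13 15]
 [15 13 11 14 15 15 15 15 15 11 10 12 15]
 [15 15 11 13 15 15 15 13 11 10  9 13 15]
 [15 15 12 10 11 11 10 10 10 10 11 15 15]
 [15 15 14 11 11 10 10 10 10 10 15 15 15]
 [15 15 15 14 12 11 10 11 13 15 15 15 16]
 [15 15 15 15 15 15 15 16 16 15 16 15 15]
 [15 15 15 15 15 15 15 15 15 16 15 15 15]]
[[111 111 111 111 109 110 110 112 111 113 109 110 113]
 [111 112 109 112 110 111 113 112 111 109 112 
[... 929 characters left out ...]
99999952316284], [0.4569999873638153, -0.20200000703334808], [0.6629999876022339, -0.17499999701976776], [0.609000027179718, 0.23999999463558197]]
[[17 16 16 17 16 17  0  3  0]
 [17 17 16 15 14 16 13  0  5]
 [17 16 11 11 11 12 11 14 17]
 [16 14 12 12 11 11 11 13 16]
 [16 14 11 13 15 14 11 11 16]
 [16 12 10 11 11 12 11 11 16]
 [17 16 11 11 12 12 11 13 16]
 [17 17 16 16 14 14 15 16 16]]
[[146 142 138 143 146 138 238 251 255]
 [143 142 143 143 140 139 159 255 255]
 [148 144 164 177 170 172 178 140 156]
 [138 151 179 173 180 169 167 153 141]
 [137 163 161 145 144 145 140 159 143]
 [145 162 167 167 173 173 162 193 145]
 [145 146 178 176 169 189 172 165 144]
 [147 149 141 144 158 151 150 149 142]]
```

```bash
python3 - <<'E'
import cv2
a=cv2.imread("pics/scene0.png")[195:325,225:405]; b=cv2.imread("pics/side0.png")[210:330,270:410]
a=cv2.resize(a,(540,390),interpolation=cv2.INTER_CUBIC); b=cv2.resize(b,None,fx=1.85,fy=1.5)
cv2.imwrite("pics/crop_a.png",cv2.resize(cv2.imread("pics/scene0.png")[195:325,225:405],(800,578),interpolation=cv2.INTER_CUBIC))
E
```

```text
(no output)
```

View pics/crop_a.png

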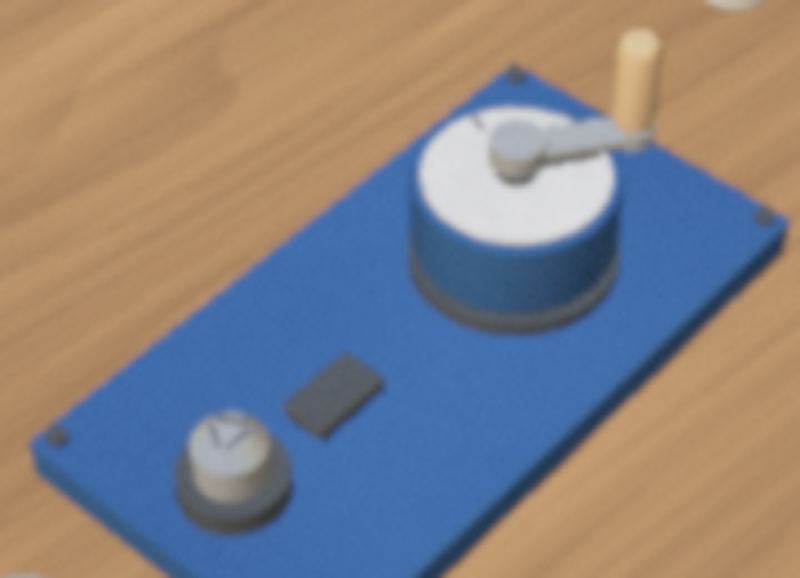

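The crop shows bed-top corners at (515,68), (787,225) and (33,450). The dial centre is near (517,175), the handle top near (640,38), its foot near (632,133), and the roll top near (230,425).

```bash
python3 - <<'E'
from m1 import *
c=cal("scene"); cs=cal("side"); im=cv2.imread("pics/scene0.png"); ims=cv2.imread("pics/side0.png")
f=lambda x,y:(225+x*.225-.4,195+y*.225-.4)
for nm,p,z in(("cornTop",(515,66),.03),("cornR",(787,225),.03),("cornL",(33,450),.03),("rolltop",(230,428),.076),("hub",(517,140),.118),("htop",(640,38),.178),("hfoot",(633,135),.122)):
    print(nm,onz(c,*f(*p),z).round(4))
# white dial
m=mask(im,(0,0,170),(180,60,255),(310,215,368,255)); k=big(m); P=np.array([onz(c,u,v,.094)[:2] for u,v in cv2.convexHull(k)[:,0]],np.float32); print("dial",cv2.minEnclosingCircle(P))
for n,cc,I,b,lo,hi in(("scene",c,im,(168,300,210,340),(0,118,60),(12,255,255)),("side",cs,ims,(374,210,402,231),(7,135,60),(13,200,255))):
    m=mask(I,lo,hi,b); k=cv2.convexHull(np.vstack([big(cv2.morphologyEx(m,cv2.MORPH_CLOSE,np.ones((3,3))))]))
    M=cv2.moments(k); u,v=M['m10']/M['m00'],M['m01']/M['m00']; print(n,"bangle",(u,v),onz(cc,u,v,.015), cv2.boundingRect(k))
E
```

```text
cornTop [0.4151 0.1796 0.03  ]
cornR [0.6196 0.2033 0.03  ]
cornL [ 0.4707 -0.2146  0.03  ]
rolltop [ 0.5583 -0.1486  0.076 ]
hub [0.5317 0.0692 0.118 ]
htop [0.5627 0.1256 0.178 ]
hfoot [0.5728 0.1157 0.122 ]
dial ((0.5360620617866516, 0.07760447263717651), 0.06306138634681702)
scene bangle (190.33976420150051, 325.89710610932474) [ 0.46922116 -0.32832964  0.015     ] (175, 316, 29, 19)
side bangle (388.7719017094017, 219.39903846153845) [ 0.44569788 -0.32120473  0.015     ] (378, 211, 24, 18)
```

```bash
python3 -m handwheel '[[20,20,0,0,0,0,1],[27,27,-5,0,0,0,1],[27,27,-10,0,0,0,1],[27,28,-10,0,0,0,1],[28,29,-10,0,0,0,1],[28,29,-10,0,0,0,1],[28,29,-10,0,0,0,1],[28,29,-10,0,0,0,1],[27,28,-10,0,0,0,1],[27,28,-5,0,0,0,1]]'; python3 - <<'E'
from h import *
c,im=snap("wrist","w1.png"); s=manip.sense(); print(s["t"],s["tcp_pos"],s["tool_rot"],s["q"],s["qd"].max() if hasattr(s["qd"],"max") else 0)
print(proj(c,(.455,-.322,.015)))
E
```

```text
t: 1.4
tcp_pos: [0.4559, -0.3189, 0.1508]
tool_rot: [0.988, 0.153, -0.0, -0.001]
force: [-0.5, 1.6, -0.5]
finger_gap: 1.0
gripper_force: 0.0
1.45 [ 0.45815082 -0.31516543  0.15039407] [ 9.88095714e-01  1.53822712e-01  5.01240468e-04 -2.27642650e-03] [-0.80539304  0.54586469  1.68228178  0.00432608  0.91660485  0.45389278] 0.020350639549958013
(np.float64(325.7924509720581), np.float64(226.12629987087607))
```

View pics/w1.png

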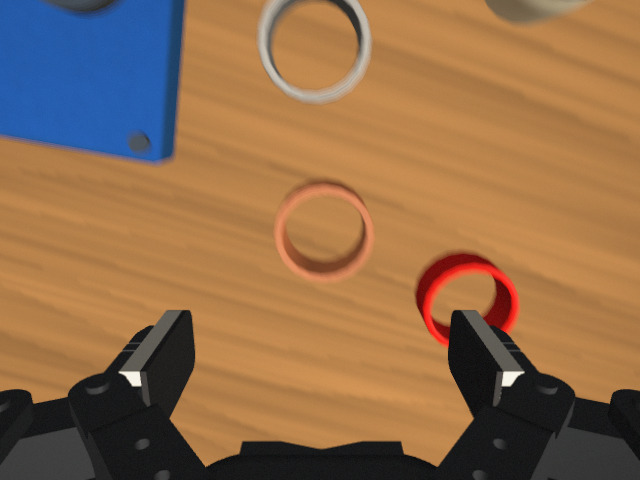

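The wrist view shows the copper bangle at (325,232), the grey ring at (315,45) and the red ring at (468,300). The right finger would come close to the red ring, so I'll turn the tool +20° before going down.

```bash
python3 - <<'E'
from m1 import *
c=cal("wrist"); im=cv2.imread("pics/w1.png"); s=manip.sense()
m=mask(im,(5,90,60),(13,255,255),(255,165,395,295)); cs=cv2.findContours(m,cv2.RETR_EXTERNAL,cv2.CHAIN_APPROX_NONE)[0]; k=cv2.convexHull(np.vstack([x for x in cs if len(x)>40])); print(cv2.boundingRect(k))
for z in(.0,.03):
    P=np.array([onz(c,u,v,z)[:2] for u,v in k[:,0]],np.float32); print(z,cv2.minEnclosingCircle(P))
print(s["tcp_pos"])
# where along z the tcp point projects
print(proj(c,s["tcp_pos"]))
m=mask(im,(0,180,60),(5,255,255),(380,220,560,370)); k=big(m); P=np.array([onz(c,u,v,.03)[:2] for u,v in k[:,0]],np.float32); print("red",cv2.minEnclosingCircle(P))
E
```

```text
(273, 179, 102, 105)
0.0 ((0.4494507908821106, -0.3202681541442871), 0.03865022212266922)
0.03 ((0.45744210481643677, -0.3175094723701477), 0.034683991223573685)
[ 0.45815082 -0.31516543  0.15039407]
(np.float64(321.75988068103294), np.float64(319.15823919396405))
red ((0.44132372736930847, -0.42098045349121094), 0.03573526814579964)
```

```bash
python3 -m handwheel '[[-3,-4,-5,0,0,10,1],[0,0,-18,0,0,10,1],[0,0,-22,0,0,0,1],[0,0,-22,0,0,0,1],[0,0,-22,0,0,0,1],[0,0,-20,0,0,0,1],[0,0,-15,0,0,0,1],[0,0,-12,0,0,0,1],[0,0,-8,0,0,0,1],[0,0,-3,0,0,0,1]]' 40; python3 - <<'E'
from h import *
c,im=snap("wrist","w2.png"); s=manip.sense(); print(s["t"],s["tcp_pos"],s["tool_rot"],s["force"])
E
```

```text
t: 2.7
tcp_pos: [0.4522, -0.3259, 0.004]
tool_rot: [0.947, 0.322, -0.0, -0.0]
force: [0.3, 0.1, -0.0]
finger_gap: 0.999
gripper_force: 0.0
2.75 [ 0.45212926 -0.32590662  0.00393839] [ 9.46888822e-01  3.21561078e-01 -6.25708667e-05 -1.65417522e-04] [-0.46889507  0.62003387 -0.34894701]
```

View pics/w2.png

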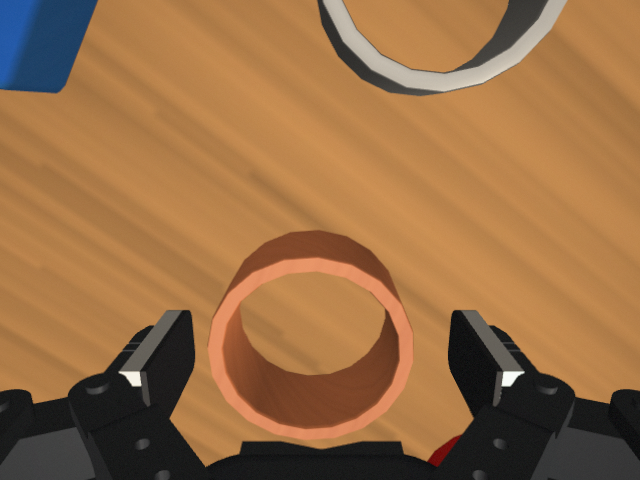

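The bangle's top rim spans (208–413, 257–440) between the fingers, and the red ring clears the right finger.

```bash
python3 - <<'E'
from m1 import *
c=cal("wrist"); s=manip.sense()
P=np.array([onz(c,u,v,.03)[:2] for u,v in((208,348),(413,348),(312,257),(312,440))]); print(P.round(4)); print(P[:2].mean(0),P[2:].mean(0),s["tcp_pos"])
x=np.array([.793,.609]);  d=np.array([(P[0,0]+P[1,0])/2,(P[2,1]+P[3,1])/2])
ctr=np.r_[P.mean(0)]; e=ctr-s["tcp_pos"][:2]; print("err world",e,"along tool x",e@x)
E
```

```text
[[ 0.4346 -0.2966]
 [ 0.472  -0.3453]
 [ 0.4765 -0.3038]
 [ 0.427  -0.3414]]
[ 0.4532773  -0.32092995] [ 0.45177373 -0.32262728] [ 0.45212926 -0.32590662  0.00393839]
err world [0.00039625 0.00412801] along tool x 0.002828184875588159
```

```bash
python3 -m handwheel '[[0,4,-2,0,0,0,1],[0,0,0,0,0,0,0.4],[0,0,0,0,0,0,0.4],[0,0,0,0,0,0,0.4],[0,0,0,0,0,0,0.4],[0,0,0,0,0,0,0.4],[0,0,0,0,0,0,0.4],[0,0,5,0,0,0,0.4],[0,0,20,0,0,0,0.4],[0,0,25,0,0,0,0.4]]' 40
```

```text
t: 4.0
tcp_pos: [0.4518, -0.3217, 0.0523]
tool_rot: [0.947, 0.321, -0.0, -0.001]
force: [0.4, -1.3, -0.5]
finger_gap: 0.743
gripper_force: 44.2
```

```bash
python3 -m handwheel '[[0,0,25,0,0,0,0.4],[0,5,25,0,0,0,0.4],[8,18,12,0,0,0,0.4],[9,19,0,0,0,0,0.4],[9,19,0,0,0,0,0.4],[9,19,0,0,0,0,0.4],[9,19,0,0,0,0,0.4],[9,17,0,0,0,0,0.4],[6,12,0,0,0,0,0.4],[3,5,0,0,0,0,0.4]]'; python3 - <<'E'
from h import *
manip.snapshot("wrist")
c,im=snap("wrist","w3.png"); s=manip.sense(); print(s["t"],s["tcp_pos"],s["force"])
print(proj(c,(.562,-.152,.076)))
np.savez("w3.npz",K=c[0],k=c[1],R=c[2],t=c[3])
E
```

```text
t: 5.25
tcp_pos: [0.5145, -0.1879, 0.114]
tool_rot: [0.947, 0.322, -0.0, -0.0]
force: [0.2, -0.1, -0.7]
finger_gap: 0.745
gripper_force: 44.3
5.35 [ 0.51445415 -0.18855048  0.11421972] [-0.29543172 -0.82617967 -1.48139461]
(np.float64(322.5181261531747), np.float64(143.27519950036117))
```

View pics/w3.png

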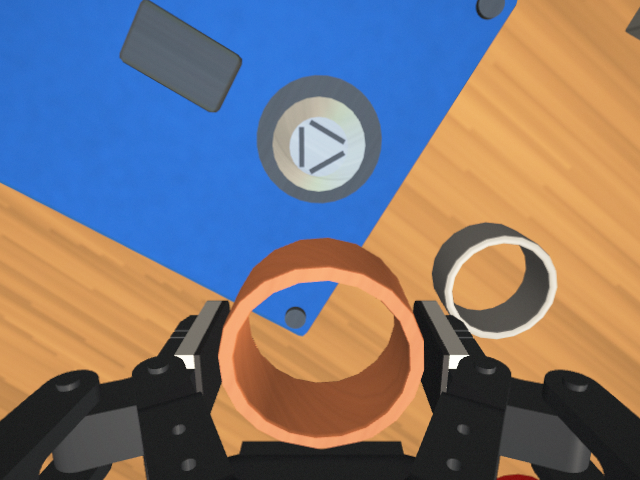

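The shoulder disc is centred at (319,139) and the roll's flat top at (327,147). The held bangle's top rim spans (219–424, 267–448).

```bash
python3 - <<'E'
from h import *
d=np.load("w3.npz"); c=(d["K"],float(d["k"]),d["R"],d["t"])
f=lambda u,v,z:onz(c,u,v,z)[:2].round(4)
print("shoulder",f(319,139.5,.045),"top",f(327.5,146.5,.076), "sizes",np.linalg.norm(f(257,139,.045)-f(381,139,.045)))
for z in(.135,.142,.146):
    P=np.array([f(219,357,z),f(424,357,z),f(321,267,z),f(321,448,z)]); print(z,"bangle",P.mean(0),np.linalg.norm(P[0]-P[1]),np.linalg.norm(P[2]-P[3]))
E
```

```text
shoulder [ 0.5606 -0.1511] top [ 0.5622 -0.1544] sizes 0.058965159204398016
0.135 bangle [ 0.511875 -0.189925] 0.064665987968947 0.06510491532902872
0.142 bangle [ 0.515375 -0.187225] 0.06088579473079089 0.06118447515505868
0.146 bangle [ 0.517375 -0.185675] 0.05882490968968846 0.05910541430359834
```

```bash
python3 -m handwheel '[[8,6,0,0,0,0,0.4],[13,10,0,0,0,0,0.4],[13,10,0,0,0,0,0.4],[9,7,0,0,0,0,0.4],[4,3,0,0,0,0,0.4],[0,0,-5,0,0,0,0.4],[0,0,-10,0,0,0,0.4],[0,0,-12,0,0,0,0.4],[0,0,-12,0,0,0,0.4],[0,0,-4,0,0,0,0.4]]'; python3 - <<'E'
from h import *
manip.snapshot("wrist")
c,im=snap("wrist","w4.png"); s=manip.sense(); print(s["t"],s["tcp_pos"],s["force"])
E
```

```text
t: 6.6
tcp_pos: [0.5603, -0.1528, 0.0699]
tool_rot: [0.947, 0.321, -0.001, -0.001]
force: [-0.4, -0.1, -1.2]
finger_gap: 0.739
gripper_force: 44.2
6.7 [ 0.56072225 -0.15289748  0.07047579] [-0.30503305  0.59806922 -0.4964364 ]
```

View pics/w4.png

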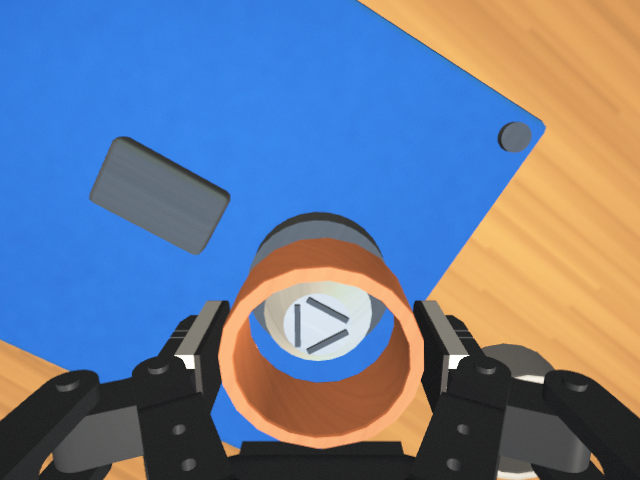

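The roll top is at (322,325) and sits inside the bangle, whose inner centre at that height is about (321,328), so they are aligned. Next I lower it.

```bash
python3 -m handwheel '[[0,0,-5,0,0,0,0.4],[0,0,-5,0,0,0,0.4],[0,0,-5,0,0,0,0.4],[0,0,-4,0,0,0,0.4],[0,0,-2,0,0,0,0.4],[0,0,-1,0,0,0,0.4],[0,0,-0.5,0,0,0,0.4],[0,0,0,0,0,0,0.4],[0,0,0,0,0,0,0.4],[0,0,0,0,0,0,0.4]]'
```

```text
t: 7.95
tcp_pos: [0.5612, -0.153, 0.0489]
tool_rot: [0.947, 0.322, 0.0, 0.0]
force: [-0.3, 0.7, -1.7]
finger_gap: 0.741
gripper_force: 44.2
```

```bash
python3 -m handwheel '[[0,0,-1,0,0,0,0.4],[0,0,-1,0,0,0,0.4],[0,0,0,0,0,0,0.4],[0,0,0,0,0,0,1],[0,0,0,0,0,0,1],[0,0,0,0,0,0,1],[0,0,0,0,0,0,1],[0,0,0,0,0,0,1],[0,0,0,0,0,0,1],[0,0,5,0,0,0,1]]'; python3 - <<'E'
from h import *
c,im=snap("wrist","w5.png"); s=manip.sense(); print(s["t"],s["tcp_pos"],s["force"])
E
```

```text
t: 9.2
tcp_pos: [0.5609, -0.1528, 0.0516]
tool_rot: [0.947, 0.322, -0.0, -0.0]
force: [-0.6, 0.7, 0.1]
finger_gap: 0.996
gripper_force: 0.0
9.25 [ 0.56144106 -0.15306505  0.05250022] [-0.03611283  0.46621213  1.21001294]
```

View pics/w5.png

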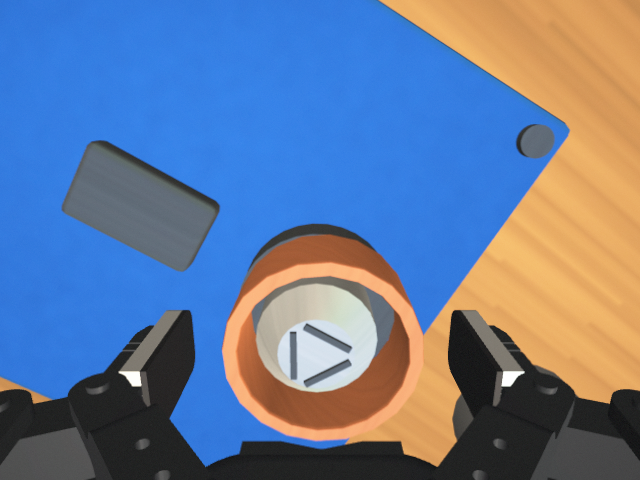

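The bangle is seated over the roll and released. I'll rise now and look at the crank from above.

```bash
python3 -m handwheel '[[0,0,15,0,0,0,1],[0,0,25,0,0,0,1],[0,0,30,0,0,0,1],[-2,25,30,0,0,0,1],[-2,40,30,0,0,0,1],[-2,45,20,0,0,0,1],[-2,45,12,0,0,0,1],[-2,45,0,0,0,0,1],[-1,35,0,0,0,0,1],[0,13,0,0,0,0,1]]'; python3 - <<'E'
from h import *
for _ in range(3): manip.snapshot("wrist")
c,im=snap("wrist","w6.png"); s=manip.sense(); print(s["t"],s["tcp_pos"],s["force"],s["q"])
np.savez("w6.npz",K=c[0],k=c[1],R=c[2],t=c[3])
for p in((.565,.12,.178),(.533,.073,.12)): print(proj(c,p))
print("spray",onz(cal("scene"),391,193,0))
E
```

```text
t: 10.5
tcp_pos: [0.5498, 0.0968, 0.2149]
tool_rot: [0.946, 0.323, 0.001, 0.0]
force: [0.9, 0.6, 0.3]
finger_gap: 1.002
gripper_force: 0.0
10.7 [0.55040026 0.09420087 0.2141105 ] [0.14811032 0.57907244 0.08616558] [-3.02509644e-02  4.59264032e-01  1.62034926e+00 -7.51357271e-04
  1.06147818e+00  8.86225404e-01]
(np.float64(295.2630526821566), np.float64(221.67613556407463))
(np.float64(332.47303201588295), np.float64(286.17864820461307))
spray [ 4.35326364e-01  3.66923556e-01 -1.11022302e-16]
```

View pics/w6.png

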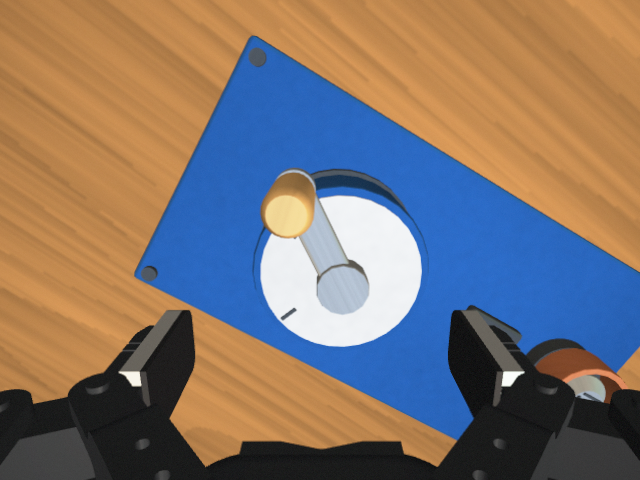

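The handle top is at (288,214), the hub top at (343,288) and the dial at about (341,271). The bangle lies at the lower right.

```bash
python3 - <<'E'
from m1 import *
d=np.load("w6.npz"); c=(d["K"],float(d["k"]),d["R"],d["t"]); im=cv2.imread("pics/w6.png"); h=cv2.cvtColor(im,cv2.COLOR_BGR2HSV)
print([h[y,x].tolist() for x,y in((288,214),(288,180),(343,288),(380,250),(320,240),(275,195))])
m=mask(im,(0,0,222),(180,25,255),(240,185,440,360)); k=cv2.convexHull(big(m))[:,0]; print(cv2.boundingRect(k))
P=np.array([onz(c,u,v,.094)[:2] for u,v in k],np.float32); ce,r=cv2.minEnclosingCircle(P); print("dial",ce,r)
q=P.astype(float); 
def fit(q):
    A=np.c_[2*q,np.ones(len(q))]; x=np.linalg.lstsq(A,(q**2).sum(1),rcond=None)[0]; return x[:2],np.sqrt(x[2]+x[:2]@x[:2])
print("lsq",fit(q))
top=h[214,288]; m=mask(im,(10,60,int(top[2])-12),(30,200,255),(255,182,322,246)); k=big(m); print("top box",cv2.boundingRect(k)); k=cv2.convexHull(k)[:,0]
Q=np.array([onz(c,u,v,.178)[:2] for u,v in k]); print("handle",fit(Q),Q.mean(0))
# hub top
g=cv2.cvtColor(im,cv2.COLOR_BGR2GRAY); m=mask(im,(90,10,100),(125,90,215),(310,255,376,320)); kk=big(m); e=cv2.minEnclosingCircle(kk); print("hub px",e)
for z in(.12,.125,.13): print(z,onz(c,*e[0],z))
E
```

```text
[[21, 96, 242], [16, 142, 140], [105, 36, 213], [105, 4, 245], [107, 36, 215], [16, 144, 193]]
(261, 196, 160, 150)
dial (0.5342731475830078, 0.06645087152719498) 0.05188453197479248
lsq (array([0.53430953, 0.066423  ]), np.float64(0.051681125318565495))
top box (266, 196, 44, 41)
handle (array([0.56514939, 0.12411175]), np.float64(0.009157509438905044)) [0.56472925 0.12316667]
hub px ((342.0, 290.0), 26.476503372192383)
0.12 [0.53451055 0.06705597 0.12      ]
0.125 [0.53606454 0.06859218 0.125     ]
0.13 [0.53761852 0.0701284  0.13      ]
```

```bash
python3 -m handwheel '[[4,7,0,0,0,0,0.55],[5,10,0,0,0,0,0.55],[4,9,0,0,0,0,0.55],[2,3,-5,0,0,0,0.55],[0,0,-12,0,0,0,0.55],[0,0,-15,0,0,0,0.55],[0,0,-15,0,0,0,0.55],[0,0,-15,0,0,0,0.55],[0,0,-12,0,0,0,0.55],[0,0,-8,0,0,0,0.55]]' 25; python3 - <<'E'
from h import *
for _ in range(2): manip.snapshot("wrist")
c,im=snap("wrist","w7.png"); s=manip.sense(); print(s["t"],s["tcp_pos"],s["force"],s["finger_gap"])
np.savez("w7.npz",K=c[0],k=c[1],R=c[2],t=c[3])
E
```

```text
t: 11.95
tcp_pos: [0.565, 0.1239, 0.1308]
tool_rot: [0.947, 0.322, -0.0, -0.0]
force: [0.4, 0.6, 0.6]
finger_gap: 0.55
gripper_force: 0.0
12.1 [0.56507164 0.12400242 0.131435  ] [-0.5092755 -0.0985747  0.2117058] 0.5510955241499909
```

View pics/w7.png

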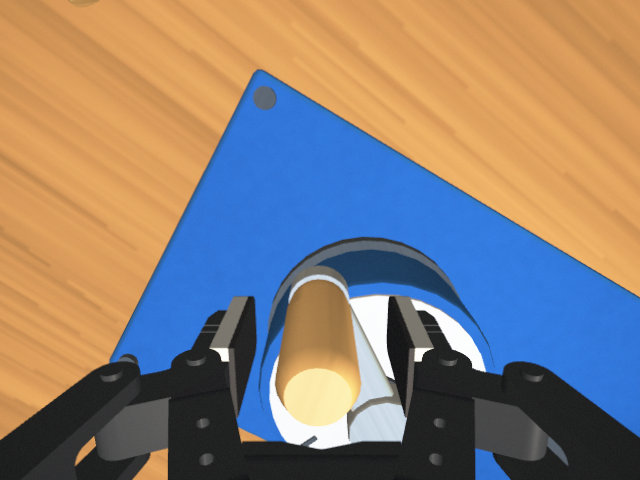

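The handle stands between the pads at column 318, with the pad midline at 321, which is about 1 mm off. I'll correct that and close lightly.

```bash
python3 -m handwheel '[[-0.6,0.8,0,0,0,0,0.4],[0,0,0,0,0,0,0.35],[0,0,0,0,0,0,0.31],[0,0,0,0,0,0,0.1],[0,0,0,0,0,0,0.1],[0,0,0,0,0,0,0.1],[0,0,0,0,0,0,0.1],[0,0,0,0,0,0,0.1],[0,0,0,0,0,0,0.1],[0,0,0,0,0,0,0.1]]' 25; python3 - <<'E'
from h import *
F=[]
for _ in range(4): manip.snapshot("wrist"); F.append(manip.sense()["force"])
s=manip.sense(); print(s["t"],s["tcp_pos"],np.mean(F,0).round(2),s["finger_gap"]); d=s["tcp_pos"][:2]-[.5343,.0665]; print(np.linalg.norm(d),np.degrees(np.arctan2(d[1],d[0])))
E
```

```text
t: 13.35
tcp_pos: [0.5649, 0.1249, 0.1321]
tool_rot: [0.947, 0.322, 0.0, 0.0]
force: [0.1, 0.8, 5.3]
finger_gap: 0.272
gripper_force: 25.1
13.55 [0.56488074 0.12489249 0.13210648] [-0.37  1.05  5.5 ] 0.27349861047883683
0.06591558803418866 62.358488468322456
```

```bash
cat > plan.py <<'E'
# usage: plan.py gain dth...   prints rows; updates state (commanded pos in mm relative to centre estimate)
import json,sys,numpy as np
from h import manip
st=json.load(open("st.json")); g=float(sys.argv[1]); dth=[float(x) for x in sys.argv[2:]]
s=manip.sense(); F=np.array(s["force"][:2])-st["F0"]; tcp=np.array(s["tcp_pos"][:2])*1000
th=st["th"]; p=np.array(st["p"]); C=np.array(st["C"])
d=tcp-C; am=np.arctan2(d[1],d[0]); er=np.array([np.cos(am),np.sin(am)]); et=np.array([-er[1],er[0]])
print("t %.2f cmd_th %.1f meas_th %.1f r %.2f Frad %.1f Ftan %.1f Fz %.1f crank_rad~%.2f"%(s["t"],th,np.degrees(am),np.hypot(*d),F@er,F@et,s["force"][2],(np.radians(th)-st["th0"])))
C=C+g*(F@er)*er
rows=[]
for i,q in enumerate(dth):
    th+=q; a=np.radians(th); w=min(1,(i+1)/4)   # blend centre correction over 4 rows
    Cw=np.array(st["C"])*(1-w)+C*w; tgt=Cw+65*np.array([np.cos(a),np.sin(a)]); r=np.round(tgt-p,1); p=p+r; rows.append([float(r[0]),float(r[1]),0,0,0,0,0.1])
print(json.dumps(rows,separators=(",",":"))); print("C",C.round(2))
json.dump(dict(F0=st["F0"],th=th,p=p.tolist(),C=C.tolist(),th0=st["th0"]),open("st.json","w"))
E
python3 - <<'E'
import json,numpy as np
json.dump(dict(F0=[0,0.4],th=62.0,p=[564.9,124.9],C=[534.38,67.51],th0=np.radians(62)),open("st.json","w"))
E
python3 plan.py 0 1 2 3 4 5 5 5 5 5 5
```

```text
t 13.55 cmd_th 62.0 meas_th 62.0 r 64.98 Frad 0.3 Ftan 0.9 Fz 5.4 crank_rad~0.00
[[-1.0,0.5,0,0,0,0,0.1],[-2.0,1.0,0,0,0,0,0.1],[-3.2,1.4,0,0,0,0,0.1],[-4.2,1.5,0,0,0,0,0.1],[-5.5,1.5,0,0,0,0,0.1],[-5.6,1.1,0,0,0,0,0.1],[-5.6,0.5,0,0,0,0,0.1],[-5.7,0.1,0,0,0,0,0.1],[-5.6,-0.5,0,0,0,0,0.1],[-5.6,-0.9,0,0,0,0,0.1]]
C [534.38  67.51]
```

```bash
python3 -m handwheel '[[-1.0,0.5,0.5,0,0,0,0.1],[-2.0,1.0,0,0,0,0,0.1],[-3.2,1.4,0,0,0,0,0.1],[-4.2,1.5,0,0,0,0,0.1],[-5.5,1.5,0,0,0,0,0.1],[-5.6,1.1,0,0,0,0,0.1],[-5.6,0.5,0,0,0,0,0.1],[-5.7,0.1,0,0,0,0,0.1],[-5.6,-0.5,0,0,0,0,0.1],[-5.6,-0.9,0,0,0,0,0.1]]' 25; python3 plan.py 0.1 5 5 6 6 6 7 7 7 7.5 7.5
```

```text
t: 14.8
tcp_pos: [0.5202, 0.1309, 0.1323]
tool_rot: [0.947, 0.322, 0.0, 0.0]
force: [2.8, -1.8, 0.2]
finger_gap: 0.277
gripper_force: 24.8
t 14.80 cmd_th 102.0 meas_th 102.6 r 64.96 Frad -2.7 Ftan -2.2 Fz 0.2 crank_rad~0.70
[[-5.5,-1.5,0,0,0,0,0.1],[-5.3,-2.0,0,0,0,0,0.1],[-6.2,-2.9,0,0,0,0,0.1],[-5.8,-3.6,0,0,0,0,0.1],[-5.4,-4.1,0,0,0,0,0.1],[-5.8,-5.4,0,0,0,0,0.1],[-5.0,-6.1,0,0,0,0,0.1],[-4.3,-6.7,0,0,0,0,0.1],[-3.6,-7.7,0,0,0,0,0.1],[-2.6,-8.1,0,0,0,0,0.1]]
C [534.44  67.24]
```

```bash
python3 -m handwheel '[[-5.5,-1.5,0,0,0,0,0.1],[-5.3,-2.0,0,0,0,0,0.1],[-6.2,-2.9,0,0,0,0,0.1],[-5.8,-3.6,0,0,0,0,0.1],[-5.4,-4.1,0,0,0,0,0.1],[-5.8,-5.4,0,0,0,0,0.1],[-5.0,-6.1,0,0,0,0,0.1],[-4.3,-6.7,0,0,0,0,0.1],[-3.6,-7.7,0,0,0,0,0.1],[-2.6,-8.1,0,0,0,0,0.1]]' 25; python3 plan.py 0.15 7.5 7.5 7.5 7.5 7.5 7.5 7.5 7.5 7.5 7.5
```

```text
t: 16.05
tcp_pos: [0.4709, 0.0825, 0.1323]
tool_rot: [0.947, 0.322, 0.0, -0.0]
force: [3.4, 1.4, -2.5]
finger_gap: 0.276
gripper_force: 24.6
t 16.05 cmd_th 166.0 meas_th 166.5 r 65.40 Frad -3.0 Ftan -1.8 Fz -2.5 crank_rad~1.82
[[-1.4,-8.4,0,0,0,0,0.1],[-0.3,-8.5,0,0,0,0,0.1],[0.8,-8.5,0,0,0,0,0.1],[1.9,-8.4,0,0,0,0,0.1],[2.9,-8.0,0,0,0,0,0.1],[3.9,-7.5,0,0,0,0,0.1],[4.8,-7.0,0,0,0,0,0.1],[5.7,-6.3,0,0,0,0,0.1],[6.5,-5.5,0,0,0,0,0.1],[7.2,-4.6,0,0,0,0,0.1]]
C [534.88  67.14]
```

```bash
python3 -m handwheel '[[-1.4,-8.4,0,0,0,0,0.1],[-0.3,-8.5,0,0,0,0,0.1],[0.8,-8.5,0,0,0,0,0.1],[1.9,-8.4,0,0,0,0,0.1],[2.9,-8.0,0,0,0,0,0.1],[3.9,-7.5,0,0,0,0,0.1],[4.8,-7.0,0,0,0,0,0.1],[5.7,-6.3,0,0,0,0,0.1],[6.5,-5.5,0,0,0,0,0.1],[7.2,-4.6,0,0,0,0,0.1]]' 25; python3 plan.py 0.15 7.5 7.5 7.5 7.5 7.5 7.5 7.5 7.5 7.5 7.5
```

```text
t: 17.3
tcp_pos: [0.5028, 0.0099, 0.1322]
tool_rot: [0.947, 0.322, -0.001, -0.0]
force: [-0.2, 2.7, 0.7]
finger_gap: 0.27
gripper_force: 25.0
t 17.30 cmd_th 241.0 meas_th -119.3 r 65.60 Frad -1.9 Ftan -1.3 Fz 0.7 crank_rad~3.12
[[7.7,-3.6,0,0,0,0,0.1],[8.1,-2.5,0,0,0,0,0.1],[8.4,-1.5,0,0,0,0,0.1],[8.6,-0.3,0,0,0,0,0.1],[8.4,0.7,0,0,0,0,0.1],[8.3,1.8,0,0,0,0,0.1],[8.0,2.9,0,0,0,0,0.1],[7.6,3.9,0,0,0,0,0.1],[7.0,4.8,0,0,0,0,0.1],[6.3,5.7,0,0,0,0,0.1]]
C [535.02  67.39]
```

```bash
python3 -m handwheel '[[7.7,-3.6,0,0,0,0,0.1],[8.1,-2.5,0,0,0,0,0.1],[8.4,-1.5,0,0,0,0,0.1],[8.6,-0.3,0,0,0,0,0.1],[8.4,0.7,0,0,0,0,0.1],[8.3,1.8,0,0,0,0,0.1],[8.0,2.9,0,0,0,0,0.1],[7.6,3.9,0,0,0,0,0.1],[7.0,4.8,0,0,0,0,0.1],[6.3,5.7,0,0,0,0,0.1]]' 25; python3 plan.py 0.15 7.5 7.5 7.5 7.5 7.5 7.5 7.5 7.5 7.5 7.5
```

```text
t: 18.55
tcp_pos: [0.5822, 0.0223, 0.1323]
tool_rot: [0.947, 0.322, 0.0, 0.0]
force: [-2.4, -2.6, -0.1]
finger_gap: 0.272
gripper_force: 25.0
t 18.55 cmd_th 316.0 meas_th -43.7 r 65.20 Frad 0.3 Ftan -3.8 Fz -0.1 crank_rad~4.43
[[5.5,6.5,0,0,0,0,0.1],[4.6,7.2,0,0,0,0,0.1],[3.6,7.6,0,0,0,0,0.1],[2.6,8.1,0,0,0,0,0.1],[1.5,8.4,0,0,0,0,0.1],[0.4,8.5,0,0,0,0,0.1],[-0.7,8.5,0,0,0,0,0.1],[-1.8,8.3,0,0,0,0,0.1],[-2.8,8.0,0,0,0,0,0.1],[-3.9,7.5,0,0,0,0,0.1]]
C [535.06  67.36]
```

```bash
python3 -m handwheel '[[5.5,6.5,0,0,0,0,0.1],[4.6,7.2,0,0,0,0,0.1],[3.6,7.6,0,0,0,0,0.1],[2.6,8.1,0,0,0,0,0.1],[1.5,8.4,0,0,0,0,0.1],[0.4,8.5,0,0,0,0,0.1],[-0.7,8.5,0,0,0,0,0.1],[-1.8,8.3,0,0,0,0,0.1],[-2.8,8.0,0,0,0,0,0.1],[-3.9,7.5,0,0,0,0,0.1]]' 25; python3 plan.py 0.12 7.5 7.5 7.5 7.5 7.5 7.5 7.5 7.5 7.5 7.5
```

```text
t: 19.8
tcp_pos: [0.5905, 0.1012, 0.1324]
tool_rot: [0.947, 0.322, 0.0, 0.0]
force: [1.3, -2.1, -1.3]
finger_gap: 0.273
gripper_force: 24.9
t 19.80 cmd_th 391.0 meas_th 31.4 r 65.02 Frad -0.2 Ftan -2.8 Fz -1.3 crank_rad~5.74
[[-4.9,7.0,0,0,0,0,0.1],[-5.7,6.3,0,0,0,0,0.1],[-6.5,5.5,0,0,0,0,0.1],[-7.2,4.6,0,0,0,0,0.1],[-7.6,3.6,0,0,0,0,0.1],[-8.1,2.6,0,0,0,0,0.1],[-8.4,1.5,0,0,0,0,0.1],[-8.5,0.4,0,0,0,0,0.1],[-8.5,-0.7,0,0,0,0,0.1],[-8.3,-1.8,0,0,0,0,0.1]]
C [535.03  67.34]
```

```bash
python3 -m handwheel '[[-4.9,7.0,0,0,0,0,0.1],[-5.7,6.3,0,0,0,0,0.1],[-6.5,5.5,0,0,0,0,0.1],[-7.2,4.6,0,0,0,0,0.1],[-7.6,3.6,0,0,0,0,0.1],[-8.1,2.6,0,0,0,0,0.1],[-8.4,1.5,0,0,0,0,0.1],[-8.5,0.4,0,0,0,0,0.1],[-8.5,-0.7,0,0,0,0,0.1],[-8.3,-1.8,0,0,0,0,0.1]]' 25; python3 plan.py 0.12 7.5 7.5 7.5 7.5 7.5 7.5 7.5 7.5 7.5 7.5
```

```text
t: 21.05
tcp_pos: [0.5164, 0.1298, 0.1324]
tool_rot: [0.947, 0.322, 0.0, -0.0]
force: [2.9, -0.1, -4.1]
finger_gap: 0.271
gripper_force: 24.8
t 21.05 cmd_th 466.0 meas_th 106.6 r 65.16 Frad -1.3 Ftan -2.7 Fz -4.1 crank_rad~7.05
[[-8.0,-2.9,0,0,0,0,0.1],[-7.5,-3.9,0,0,0,0,0.1],[-7.0,-4.9,0,0,0,0,0.1],[-6.3,-5.8,0,0,0,0,0.1],[-5.5,-6.4,0,0,0,0,0.1],[-4.6,-7.2,0,0,0,0,0.1],[-3.6,-7.7,0,0,0,0,0.1],[-2.6,-8.1,0,0,0,0,0.1],[-1.5,-8.4,0,0,0,0,0.1],[-0.4,-8.4,0,0,0,0,0.1]]
C [535.08  67.19]
```

```bash
python3 -m handwheel '[[-8.0,-2.9,0,0,0,0,0.1],[-7.5,-3.9,0,0,0,0,0.1],[-7.0,-4.9,0,0,0,0,0.1],[-6.3,-5.8,0,0,0,0,0.1],[-5.5,-6.4,0,0,0,0,0.1],[-4.6,-7.2,0,0,0,0,0.1],[-3.6,-7.7,0,0,0,0,0.1],[-2.6,-8.1,0,0,0,0,0.1],[-1.5,-8.4,0,0,0,0,0.1],[-0.4,-8.4,0,0,0,0,0.1]]' 25; python3 plan.py 0.12 7.5 7.5 7.5 7.5 7.5 7.5 7.5 7.5 7.5 7.5
```

```text
t: 22.3
tcp_pos: [0.4694, 0.0656, 0.1323]
tool_rot: [0.947, 0.322, -0.0, -0.0]
force: [2.0, 2.6, -1.3]
finger_gap: 0.266
gripper_force: 24.9
t 22.30 cmd_th 541.0 meas_th -178.6 r 65.70 Frad -2.0 Ftan -2.1 Fz -1.3 crank_rad~8.36
[[0.8,-8.5,0,0,0,0,0.1],[1.8,-8.3,0,0,0,0,0.1],[3.0,-8.0,0,0,0,0,0.1],[3.9,-7.6,0,0,0,0,0.1],[4.9,-7.0,0,0,0,0,0.1],[5.7,-6.3,0,0,0,0,0.1],[6.5,-5.5,0,0,0,0,0.1],[7.1,-4.6,0,0,0,0,0.1],[7.7,-3.6,0,0,0,0,0.1],[8.1,-2.6,0,0,0,0,0.1]]
C [535.32  67.2 ]
```

```bash
python3 -m handwheel '[[0.8,-8.5,0,0,0,0,0.1],[1.8,-8.3,0,0,0,0,0.1],[3.0,-8.0,0,0,0,0,0.1],[3.9,-7.6,0,0,0,0,0.1],[4.9,-7.0,0,0,0,0,0.1],[5.7,-6.3,0,0,0,0,0.1],[6.5,-5.5,0,0,0,0,0.1],[7.1,-4.6,0,0,0,0,0.1],[7.7,-3.6,0,0,0,0,0.1],[8.1,-2.6,0,0,0,0,0.1]]' 25; python3 plan.py 0.12 7.5 7.5 7.5 7.5 7.5 7.5 7.5 7.5 7.5 7.5
```

```text
t: 23.55
tcp_pos: [0.5195, 0.0037, 0.1322]
tool_rot: [0.947, 0.322, -0.0, -0.0]
force: [-3.1, 1.6, 1.0]
finger_gap: 0.266
gripper_force: 25.2
t 23.55 cmd_th 616.0 meas_th -104.0 r 65.42 Frad -0.4 Ftan -3.3 Fz 1.0 crank_rad~9.67
[[8.4,-1.5,0,0,0,0,0.1],[8.5,-0.4,0,0,0,0,0.1],[8.4,0.7,0,0,0,0,0.1],[8.4,1.9,0,0,0,0,0.1],[8.0,2.8,0,0,0,0,0.1],[7.5,3.9,0,0,0,0,0.1],[7.0,4.9,0,0,0,0,0.1],[6.3,5.7,0,0,0,0,0.1],[5.5,6.5,0,0,0,0,0.1],[4.6,7.1,0,0,0,0,0.1]]
C [535.33  67.25]
```

```bash
python3 -m handwheel '[[8.4,-1.5,0,0,0,0,0.1],[8.5,-0.4,0,0,0,0,0.1],[8.4,0.7,0,0,0,0,0.1],[8.4,1.9,0,0,0,0,0.1],[8.0,2.8,0,0,0,0,0.1],[7.5,3.9,0,0,0,0,0.1],[7.0,4.9,0,0,0,0,0.1],[6.3,5.7,0,0,0,0,0.1],[5.5,6.5,0,0,0,0,0.1],[4.6,7.1,0,0,0,0,0.1]]' 25; python3 plan.py 0.12 7.5 7.5 7.5 7.5 7.5 7.5 7.5 7.5 7.5 7.5
```

```text
t: 24.8
tcp_pos: [0.5906, 0.0334, 0.1322]
tool_rot: [0.946, 0.323, -0.003, 0.002]
force: [-7.6, -12.3, 3.7]
finger_gap: 0.276
gripper_force: 25.3
t 24.80 cmd_th 691.0 meas_th -31.4 r 64.81 Frad 0.1 Ftan -14.8 Fz 3.7 crank_rad~10.98
[[3.6,7.7,0,0,0,0,0.1],[2.6,8.1,0,0,0,0,0.1],[1.5,8.4,0,0,0,0,0.1],[0.4,8.5,0,0,0,0,0.1],[-0.7,8.4,0,0,0,0,0.1],[-1.8,8.4,0,0,0,0,0.1],[-2.8,8.0,0,0,0,0,0.1],[-3.9,7.5,0,0,0,0,0.1],[-4.9,7.0,0,0,0,0,0.1],[-5.7,6.3,0,0,0,0,0.1]]
C [535.34  67.24]
```

```bash
python3 - <<'E'
import json
s=json.load(open("st.json")); s["th"]-=75
R=[[3.6,7.7],[2.6,8.1],[1.5,8.4],[0.4,8.5],[-0.7,8.4],[-1.8,8.4],[-2.8,8.0],[-3.9,7.5],[-4.9,7.0],[-5.7,6.3]]
s["p"]=[s["p"][i]-sum(r[i] for r in R) for i in(0,1)]; json.dump(s,open("st.json","w"))
E
python3 plan.py 0 3.5 4 4 4 5 6 7 7.5 7.5 7.5
```

```text
t 24.80 cmd_th 691.0 meas_th -31.4 r 64.80 Frad 0.1 Ftan -14.8 Fz 3.7 crank_rad~10.98
[[1.8,3.6,0,0,0,0,0.1],[1.8,4.1,0,0,0,0,0.1],[1.5,4.3,0,0,0,0,0.1],[1.2,4.4,0,0,0,0,0.1],[1.1,5.5,0,0,0,0,0.1],[0.7,6.8,0,0,0,0,0.1],[-0.2,7.9,0,0,0,0,0.1],[-1.2,8.5,0,0,0,0,0.1],[-2.3,8.1,0,0,0,0,0.1],[-3.3,7.8,0,0,0,0,0.1]]
C [535.34  67.24]
```

```bash
python3 -m handwheel '[[1.8,3.6,0,0,0,0,0.1],[1.8,4.1,0,0,0,0,0.1],[1.5,4.3,0,0,0,0,0.1],[1.2,4.4,0,0,0,0,0.1],[1.1,5.5,0,0,0,0,0.1],[0.7,6.8,0,0,0,0,0.1],[-0.2,7.9,0,0,0,0,0.1],[-1.2,8.5,0,0,0,0,0.1],[-2.3,8.1,0,0,0,0,0.1],[-3.3,7.8,0,0,0,0,0.1]]' 25; python3 plan.py 0.1 7.5 7.5 7.5 7.5 7 6 4 2 1 0
```

```text
t: 26.05
tcp_pos: [0.593, 0.0972, 0.1323]
tool_rot: [0.947, 0.322, 0.0, 0.0]
force: [0.1, -1.9, -1.2]
finger_gap: 0.274
gripper_force: 24.9
t 26.05 cmd_th 747.0 meas_th 27.4 r 64.98 Frad -1.0 Ftan -2.0 Fz -1.2 crank_rad~11.96
[[-4.4,7.3,0,0,0,0,0.1],[-5.3,6.7,0,0,0,0,0.1],[-6.1,5.9,0,0,0,0,0.1],[-6.8,5.1,0,0,0,0,0.1],[-6.9,3.9,0,0,0,0,0.1],[-6.3,2.7,0,0,0,0,0.1],[-4.3,1.4,0,0,0,0,0.1],[-2.2,0.6,0,0,0,0,0.1],[-1.1,0.2,0,0,0,0,0.1],[-0.0,0.0,0,0,0,0,0.1]]
C [535.26  67.2 ]
```

```bash
python3 -m handwheel '[[-4.4,7.3,0,0,0,0,0.1],[-5.3,6.7,0,0,0,0,0.1],[-6.1,5.9,0,0,0,0,0.1],[-6.8,5.1,0,0,0,0,0.1],[-6.9,3.9,0,0,0,0,0.1],[-6.3,2.7,0,0,0,0,0.1],[-4.3,1.4,0,0,0,0,0.1],[-2.2,0.6,0,0,0,0,0.1],[-1.1,0.2,0,0,0,0,0.1],[0,0,0,0,0,0,0.1]]' 25; python3 plan.py 0
```

```text
t: 27.3
tcp_pos: [0.5496, 0.1305, 0.1324]
tool_rot: [0.947, 0.321, 0.0, -0.0]
force: [1.2, -0.6, -1.0]
finger_gap: 0.276
gripper_force: 24.9
t 27.30 cmd_th 797.0 meas_th 77.2 r 64.93 Frad -0.7 Ftan -1.4 Fz -1.0 crank_rad~12.83
[]
C [535.26  67.2 ]
```

```bash
python3 -m handwheel '[[0,0,0,0,0,0,0.55],[0,0,0,0,0,0,0.55],[0,0,0,0,0,0,0.55],[0,0,0,0,0,0,0.55],[0,0,5,0,0,0,0.55],[0,0,15,0,0,0,0.55],[0,0,20,0,0,0,0.55],[0,0,20,0,0,0,0.55],[0,0,20,0,0,0,0.55],[0,0,15,0,0,0,0.55]]' 25; python3 - <<'E'
from h import *
for _ in range(2): manip.snapshot("wrist")
c,im=snap("wrist","w8.png"); s=manip.sense(); print(s["t"],s["tcp_pos"],s["force"],s["finger_gap"]); c2,im2=snap("scene","s8.png")
cv2.imwrite("pics/end.png",np.hstack([cv2.resize(im,(400,300)),cv2.resize(im2[180:400,110:410],(400,300))]))
E
```

```text
t: 28.55
tcp_pos: [0.55, 0.1305, 0.2293]
tool_rot: [0.947, 0.322, 0.001, 0.0]
force: [0.1, 0.6, -0.9]
finger_gap: 0.549
gripper_force: 0.0
28.7 [0.55010375 0.13046401 0.2284899 ] [ 0.16076336  0.00813512 -0.5875006 ] 0.5498976283506215
```

View pics/end.png

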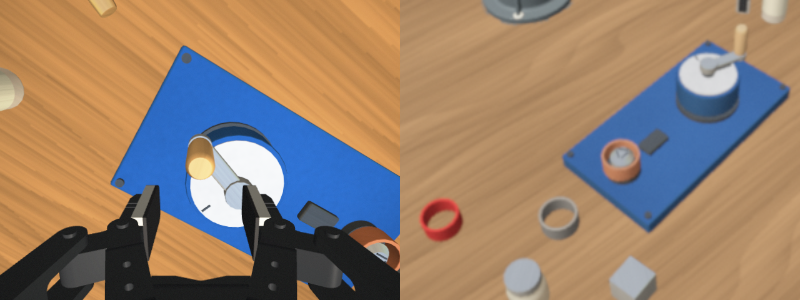

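The left view shows the handle free below the open gripper. The right view shows the bangle flat on the roll and the other items where they were.

```bash
python3 -c "
from station import manip; print(manip.sign_off())"
```

```text
the job is handed in; nothing more can be done
None
```

The job is handed in at about 29 s, verdict not shown: the bangle is flat on the roll's shoulder and the handle released after about 12.8 rad anticlockwise, but the force at the handle reached 14.8 N at the heavy point in turn two, just under the 15 N (3 mm) side limit; I did not sample turn one's peak.

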